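Draw the fly cage's food drawer tight with its cam lock

TASK

The food drawer in the right side of the sloping-front fly cage stands open, and its cam lock was left partly turned, so the hook would bar the drawer's bolt. Turn the cam lock back until its mouth faces the bolt, push the drawer home against its gasket, then turn the cam lock clockwise half a turn to its stop so that the hook draws the drawer in tight. Do not disturb the bottles, the timer and the dish that stand about.

Things in the scene. Friction and masses are not known exactly. Their poses are not given: they have to be found in the camera images.
- cage: White fly cage, 240 deep x 280 wide x 154 mm high, fixed to the bench. Origin: centre of its underside; x to its back, y to its left side, z up. The front slopes: from a lip 50 mm high at x = -120 mm it rises 30 degrees to the flat top at x = +60 mm. Left part of the slope: clear window with round grey vent; right part: aluminium panel with the cam lock.
- cam_grip (a point): Point to pinch the cam lock's black wing, on its turning axis, 10 mm below the wing's top, 43 mm off the sloping panel. Wing 72 mm long, 14 mm thick, 31 mm high. Frame turns with it: z = turning axis, out of the panel (30 degrees from vertical); y along the wing to the end with the yellow line, the side of the disc's mouth; x across the thickness (pinch along x).
- cam_disc (a point): Centre of the cam lock's disc, on the panel under the wing; axes as cam_grip. The disc has 87 mm diameter and carries a raised steel spiral hook, top 12 mm off the panel, open at the mouth (+y). The drawer's draw bolt passes over the hook, up to 21 mm off the panel: keep fingertips 22 mm or more off the panel.
- cam_lock (a joint): Turn of the cam lock, rad, clockwise seen from outside (about -z of cam_grip). 0 = open stop, mouth and yellow line towards the bolt (green dot); pi = locked stop (red dot). Pin passes the mouth up to 0.2; from 0.5 the hook bars a pin outside or draws in a pin inside, fully from 2.6. Starts 0.6 to 1.4. Stays where left; 0.1 N m to turn, to 0.4 as it presses the gasket.
- drawer_pull (a point): Middle of the steel bar pull on the drawer's outer face: round bar, 11 mm diameter, 100 mm long, along the cage's x, 88 mm above the bench, its centre 42 mm off the drawer's flat outer face. Pinch it from above or push its outer side. Moves with the drawer; axes as the cage's.
- drawer_lug (a point): Top of the white lug on the drawer's face that carries the draw bolt, the drawer's highest point, 133 mm above the bench; axes as the cage's. The drawer's face below is 208 mm long (cage x -104 to 104 mm), 100 mm high and 8 mm thick.
- bolt_pin (a point): Steel pin, 9 mm diameter, pointing down at the panel from the end of the drawer's flat draw bolt, which reaches from the lug over the panel to the cam lock; point 8 mm off the panel. Moves with the drawer; 20 mm from the cam's axis when the drawer is tight. Axes as the cage's.
- drawer (a joint): How far the food drawer is out of the cage's right side, m, along the cage's -y. Starts 0.05 to 0.085. Slides with 3 N until it meets the gasket at 0.007, a spring of 2.5 N per mm: pushed home and let go it rests at 0.005 to 0.008, and the hook catches it from 0.010. 0 = drawn tight; only the cam lock holds it there. A pin barred by the hook stops it at about 0.024.
- amber_bottle: Bystander: amber glass bottle with black cap, 49 mm diameter, 151 mm high, left of the cage. Origin: centre of its base.
- dropper_bottle: Bystander: brown dropper bottle with black bulb, 35 mm diameter, 98 mm high, left of the dish, in front of the cage. Origin: centre of its base.
- timer: Bystander: cream timer with a black dial, 42x62x62 mm, left of the cage. Origin: centre of its base.
- petri_2: Bystander: flat dish, 89 mm diameter, 13 mm high, in front of the cage. Origin: centre of its base.

How it is judged:
By the outcome, as a careful person would: the job done as asked, in the order asked, and still so for the second after the job is handed in, with the robot touching nothing.
It also fails if it takes over 70 s, if anything falls off the work surface, if the arm or the gripper's body presses on something with over 40 N, if the wrist force passes 120 N, or if a joint passes its speed limit or range.

ROBOT

A 7-joint arm with a two-finger parallel gripper is mounted at the origin on a cart in front of the work surface, level with it; the furniture and walls round the work are solid. World frame = base frame: x ahead of the robot, y to its left, z up, the work surface at z = 0. Lengths are in m, angles in rad, forces in N, time in s.
With the tool pointing down it reaches from about 0.35 to 0.9 m from the base axis. Payload 8.1 kg.
Tool frame: the origin (TCP) lies on the front face of the gripper's body, between the roots of the fingers; the fingertips stand 66 mm ahead of it and the grasp point (between the pads) lies 47 mm ahead of it (arm.finger_overhang is the distance from the TCP to the fingertips, in m); z points along the fingers, y is the line along which they close (so a half turn about z gives the same grasp; the last joint's range is limited). The gripper opens to 92 mm and grips with 3 to 60 N. Pads are 19 mm wide; open, the fingers measure 130 mm over their backs; the gripper's body (75 mm by 190 mm) begins 47 mm behind the grasp point.
Start: joints at [-1.348, 0.434, 0.025, 1.573, -0.012, 1.134, -0.075], TCP at [0.2, 0.592, 0.292] pointing down, gripper open.
Joint ranges: [-2.62, 2.62], [-0.44, 2.09], [-1.27, 1.32], [0.08, 2.57], [-1.32, 4.46], [0.12, 2], [-2.74, 2.74]. Speed limits (rad/s): [2.22, 2.22, 3.01, 3.01, 3.14, 3.14, 3.14].

INTERFACE

Orientations are given as a rotation vector (axis times angle).
In Python, from cell import readout, cams, workorder, spotter, arm gives the robot as it stands.
- The arm moves only by the shell command python3 -m creep 'ROWS' [FORCE]. ROWS is a JSON list of rows, 1 to 10 of them, each of 5 numbers: dx, dy, dz in m, then a turn about the tool's z in rad, then the opening from 0.0 (shut) to 1.0 (fully open); each row shifts and turns the commanded pose from where the row before left it, along the tool's axes as they then stand; what a row does not reach is not made up. A row lasts 1/10 s, in which the tool goes at most 0.05 m and 0.15 rad, less where a joint would pass 70% of its speed; a pose out of reach is approached as far as the arm can. The fingers move at their own pace and stop on an object; FORCE is the grip in N (left out, the last holds). Time passes only in rows, so rows that do not move let the fingers close. It prints the time, the measured TCP pose, the force, the opening and the grip force at its end.
- readout.observe(): the state, without advancing time (a new reading comes with each control period).
- cams.get_image(name): name is "scene" or "top" or "wrist"; returns a dict with "image" (420x560x3 uint8, blue, green, red), "fx", "fy", "cx", "cy" (pixels), "cam_to_world" (4x4, takes a point from camera to world coordinates); the wrist camera has in their place "mount" (4x4, takes a point from camera to tool coordinates, whose origin is the TCP and whose axes are the flange's). Camera axes: x right, y down, z forward; pixel columns grow to the right and rows downward; lengths in m; the calibration is good to about 2 mm. A picture is of the moment at which its call begins: read the wrist's pose just before it. There is no depth.
- workorder.sign_off(): hands the job in; it is judged then, once.
Trained networks look in a picture, given as the dict that the camera call returned (one of the last four; its "shot" number tells which), for a name from the list of things; names that differ only in an ending like _2 or _b are one class to them, and where a whole thing is asked for, a point or a joint stands for the part that bears it (a point fixed in the world has none). Each returns a list of dicts, best first, with "score" (0 to 1); they miss things now and then, are a little off and sometimes report something else, mostly with a low value. They report only what shows in the picture. A call takes as long as a camera call.
- spotter.boxes_of(picture, name): "centre" ([x, y, z] in m, in the coordinates of the camera as it stood for that picture, good to about 4 mm: the middle of the surface that is visible of it).
The state is a dict: "clock": time; "joints": joint angles; "dq": joint speeds; "joint_efforts": joint torques, N m; "position": TCP position; "ee_rot": TCP orientation; "force": force on the tool from outside, world axes, zero at the start; "ft_torque": the same for the moment, N m; "width": opening from 0.0 (shut) to 1.0 (fully open); "gripper_force": force on a finger pad.
Only numpy, scipy, OpenCV 4.12 (cv2) and the standard library are available. Lean on these libraries where they do the work, as an engineer would, in place of code of your own. Each camera call takes 0.05 s, during which the arm holds its last target. There are 200 camera calls.

## Working session

There is one attempt and no reset: what is moved stays moved. The work goes in short steps, Python scripts to look and compute and a shell command to move; the robot and the scene stay as the last step left them, time stands still between calls to the robot, and variables do not carry over. Pictures are saved under pics/ and viewed, at most 10 in all, crops included, and the job is handed in when it is done.

```bash
mkdir -p pics; ls; cat > look.py <<'E'
from cell import readout, cams, spotter
import cv2, numpy as np
from scipy.spatial.transform import Rotation as R
def shot(n):
    s=readout.observe(); d=cams.get_image(n)
    if 'cam_to_world' in d: T=np.array(d['cam_to_world'])
    else:
        W=np.eye(4); W[:3,:3]=R.from_rotvec(s['ee_rot']).as_matrix(); W[:3,3]=s['position']; T=W@np.array(d['mount'])
    d['T']=T; return d
def find(d,n,k=2):
    out=[]
    p={a:b for a,b in d.items() if a!='T'}
    for r in spotter.boxes_of(p,n)[:k]:
        w=(d['T']@np.r_[r['centre'],1])[:3]; c=np.array(r['centre'])
        px=(d['fx']*c[0]/c[2]+d['cx'],d['fy']*c[1]/c[2]+d['cy'])
        out.append((round(r['score'],2),np.round(w,4).tolist(),np.round(px).tolist()))
    return out
def proj(d,w):
    c=np.linalg.inv(d['T'])@np.r_[w,1]; return (d['fx']*c[0]/c[2]+d['cx'],d['fy']*c[1]/c[2]+d['cy'])
E
python3 - <<'E'
from look import *
print(readout.observe())
ims=[]
for n in ('scene','top'):
    d=shot(n); cv2.imwrite(f'pics/{n}0.png',d['image'])
    print(n,np.round(d['T'],3).tolist(),d['fx'],d['cx'],d['cy'])
    for t in ('cage','cam_grip','cam_disc','drawer_pull','drawer_lug','bolt_pin','drawer','amber_bottle','dropper_bottle','timer','petri_2'):
        print(t,find(d,t))
E
```

```text
pics
{'clock': 0.0, 'joints': array([-1.34758677,  0.43522117,  0.02492258,  1.57412523, -0.01163162,
        1.13401328, -0.07511243]), 'dq': array([-0.00192466,  0.00119007,  0.00157706,  0.00063753,  0.00068622,
       -0.00099727, -0.00110976]), 'joint_efforts': array([-1.17816533e-03, -6.67853451e+01,  9.84041020e-01, -3.14449561e+01,
       -6.07503718e-02,  4.31913813e-02,  1.84546111e-04]), 'position': array([0.199922  , 0.59170808, 0.29143455]), 'ee_rot': array([-5.09570451e-01, -3.09982039e+00,  2.53510819e-03]), 'force': array([ 0.19947749, -0.06495395, -0.32008893]), 'ft_torque': array([ 0.0243751 , -0.02442773, -0.01623792]), 'gripper_force': 0.0, 'width': 1.0004111366143584}
scene [[0.681, -0.508, 0.528, 0.136], [-0.733, -0.473, 0.49, -0.424], [0.001, -0.72, -0.694, 0.778], [0.0, 0.0, 0.0, 1.0]] 429.225314511432 277.5060216648604 203.01241369763773
cage [(0.82, [0.6098, -0.092, 0.0994], [316.0, 247.0]), (0.72, [0.7414, 0.1568, 0.106], [272.0, 164.0])]
cam_grip [(0.81, [0.5762, -0.0574, 0.1229], [293.0, 240.0])]
cam_disc [(0.63, [0.5802, -0.0646, 0.1221], [297.0, 241.0])
[... 690 characters left out ...]
, 0.936], [0.0, 0.0, 0.0, 1.0]] 390.2143462163584 280.2867761041249 209.54720902645354
cage [(0.94, [0.6417, -0.04, 0.1121], [332.0, 205.0])]
cam_grip [(0.65, [0.5926, -0.0539, 0.114], [338.0, 228.0])]
cam_disc [(0.62, [0.587, -0.0501, 0.1122], [336.0, 230.0])]
drawer_pull [(0.66, [0.5363, -0.1768, 0.0445], [387.0, 260.0])]
drawer_lug []
bolt_pin [(0.81, [0.5348, -0.1743, 0.0379], [385.0, 261.0])]
drawer []
amber_bottle [(0.88, [0.732, 0.1572, 0.1078], [244.0, 162.0])]
dropper_bottle [(0.49, [0.7365, 0.1559, 0.1105], [244.0, 160.0])]
timer [(0.75, [0.7179, 0.2114, 0.063], [222.0, 173.0])]
petri_2 [(0.68, [0.503, 0.102, 0.004], [265.0, 270.0]), (0.44, [0.589, -0.051, 0.1139], [336.0, 229.0])]
```

```bash
python3 - <<'E'
import cv2
for n,(a,b,c,d) in {'scene':(120,390,180,460),'top':(110,310,200,440)}.items():
    im=cv2.imread(f'pics/{n}0.png')[a:b,c:d]
    f=min(800/im.shape[1],600/im.shape[0]); print(n,f)
    cv2.imwrite(f'pics/{n}0c.png',cv2.resize(im,None,fx=f,fy=f,interpolation=cv2.INTER_CUBIC))
E
```

```text
scene 2.2222222222222223
top 3.0
```

View pics/scene0c.png

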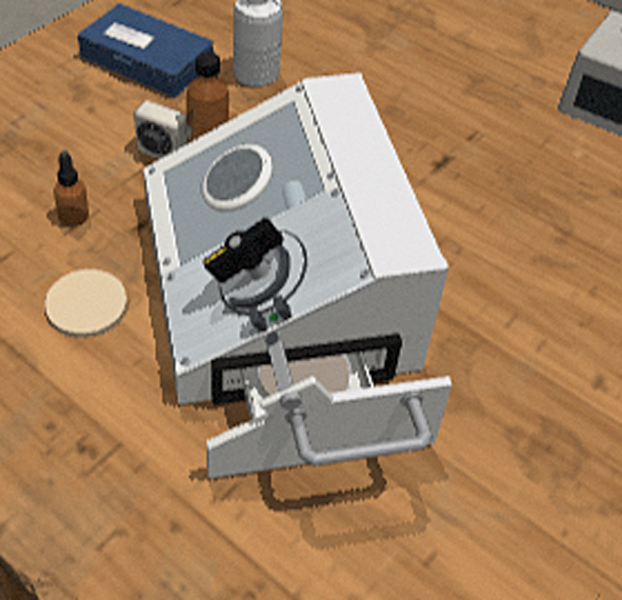

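View pics/top0c.png

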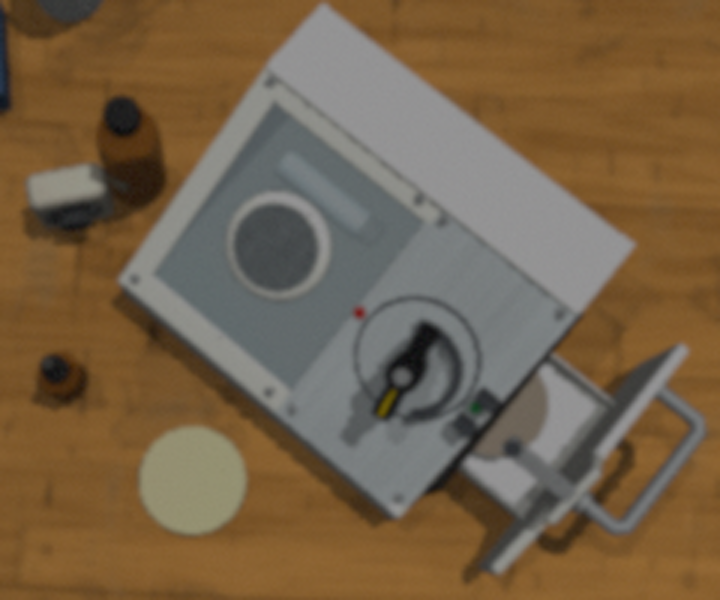

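The top picture shows the cage yawed. The front lip corners are at crop (120,282) and (400,517), and the back top corners at (322,3) and (635,243). The wing pivot is at (402,377), with the yellow end at (383,405) pointing to the front. The green dot is at (476,407) and the bolt end at (512,447). The scene view agrees. Next I'll fit the cage pose.

```bash
cat > fit.py <<'E'
from look import *
from scipy.optimize import least_squares
S=shot('scene'); T=shot('top')
L=np.array
top=[((-.12,.14,.05),(120,282)),((-.12,-.14,.05),(400,517)),((.12,-.14,.154),(635,243)),((.12,.14,.154),(322,3)),((.06,.14,.154),(270,68)),((.06,-.14,.154),(575,313))]
sc=[((-.12,-.14,.05),(178,375)),((-.12,.14,.05),(147,170)),((.06,.14,.154),(303,85)),((.06,-.14,.154),(372,279)),((.12,-.14,.154),(447,266)),((.12,.14,.154),(360,75))]
obs=[(T,p,L(q)/3+[200,110]) for p,q in top]+[(S,p,L(q)/(20/9)+[180,120]) for p,q in sc]
c2w=lambda v,p: np.r_[R.from_euler('z',v[2]).as_matrix()[:2,:2]@L(p)[:2]+v[:2],p[2]]
f=lambda v:np.concatenate([L(proj(d,c2w(v,p)))-q for d,p,q in obs])
r=least_squares(f,[.62,-.03,-.7],loss='soft_l1'); v=r.x
if __name__=='__main__':
    print('cage',np.round(v,4)); print(np.round(f(v).reshape(-1,2),1).tolist())
    def ray(d,px):  # in cage coords
        dr=d['T'][:3,:3]@L([(px[0]-d['cx'])/d['fx'],(px[1]-d['cy'])/d['fy'],1]); o=d['T'][:3,3]
        M=R.from_euler('z',-v[2]).as_matrix(); return M@(o-np.r_[v[:2],0]),M@dr
    n=L([-.5,0,np.sqrt(.75)])
    def onp(d,px,off):
        o,dr=ray(d,px); t=(off-n@(o-L([-.12,0,.05])))/(n@dr); return o+t*dr
    def rep(nm,d,q,k,off,o0):
        p=onp(d,L(q)/k+o0,off)-n*off; s=(p[0]+.12)/np.cos(np.pi/6); print(nm,'slope s,y mm',np.round([s*1e3,p[1]*1e3],1))
    tt=(3,L([200,110])); ss=(20/9,L([180,120]))
    for nm,q,off in (('pivot',(402,377),.056),('yellow',(383,405),.053),('otherend',(428,330),.053),('green',(476,407),.0),('red',(359,313),0),('ringc',(418,358),0),('bolt',(512,447),.02)): rep('T '+nm,T,q,tt[0],off,tt[1])
    for nm,q,off in (('pivot',(236,241),.056),('yellow',(212,264),.053),('otherend',(275,232),.053),('green',(275,317),.0),('bolt',(271,338),.02)): rep('S '+nm,S,q,ss[0],off,ss[1])
    # pull bar: height .088
    for nm,d,q,(k,o0),h in (('T pull ends',T,(628,528),tt,.088),('T',T,(700,425),tt,.088),('S',S,(308,458),ss,.088),('S',S,(425,450),ss,.088),('S lug',S,(315,381),ss,.133),('T lug',T,(592,462),tt,.133)):
        o,dr=ray(d,L(q)/k+o0); print(nm,np.round(o+(h-o[2])/dr[2]*dr,4))
E
python3 fit.py
```

```text
cage [ 0.6592 -0.0166 -0.6559]
[[-0.7, -0.2], [-0.4, 0.6], [0.4, 0.6], [0.3, -0.2], [-0.2, -2.1], [2.9, -1.1], [-1.5, 1.0], [-2.7, -0.0], [0.5, -2.5], [3.3, -0.6], [-0.2, 1.4], [-0.6, -0.5]]
T pivot slope s,y mm [106.5 -74.7]
T yellow slope s,y mm [ 81.2 -77. ]
T otherend slope s,y mm [142.7 -68. ]
T green slope s,y mm [ 105.5 -128.6]
T red slope s,y mm [104.5 -21.8]
T ringc slope s,y mm [106.4 -75. ]
T bolt slope s,y mm [ 105.9 -163.5]
S pivot slope s,y mm [109.4 -77. ]
S yellow slope s,y mm [ 81.  -85.7]
S otherend slope s,y mm [145.5 -86.1]
S green slope s,y mm [ 107.8 -128.5]
S bolt slope s,y mm [ 106.1 -162.5]
T pull ends [-0.0236 -0.2648  0.088 ]
T [ 0.069  -0.2609  0.088 ]
S [-0.027  -0.2605  0.088 ]
S [ 0.068  -0.2691  0.088 ]
S lug [-0.0145 -0.2193  0.133 ]
T lug [-0.0139 -0.2097  0.133 ]
```

Every fit agrees: the cam axis is at slope 105.5 mm, y −75 mm, the wing is at about 1.4 rad, and the drawer is out about 0.073. The next script works out the moves.

```bash
cat > plan.py <<'E'
from look import *
import sys
V=[.6592,-.0166,-.6559]
def w(p): return np.r_[R.from_euler('z',V[2]).as_matrix()[:2,:2]@np.array(p)[:2]+V[:2],p[2]]
def rel(p,tip=True):
    s=readout.observe(); M=R.from_rotvec(s['ee_rot']).as_matrix(); t=w(p)+np.array([0,0,.066])
    C=R.from_euler('z',-V[2]).as_matrix()@M
    print('t',round(s['clock'],2),'goal TCP',np.round(t,4),'delta tool',np.round(M.T@(t-s['position']),4),
     'yaw of tool x in cage',round(np.arctan2(C[1,0],C[0,0]),3),'toolz',np.round(M[:,2],3),'j7',round(s['joints'][6],3),'w',round(s['width'],2))
    print('tip in cage',np.round(R.from_euler('z',-V[2]).as_matrix()@(s['position']-[V[0],V[1],.066]),4),'F',np.round(s['force'],1),'M',np.round(s['ft_torque'],2),'grip',round(s['gripper_force'],1))
if __name__=='__main__': rel([float(a) for a in sys.argv[1:4]])
E
python3 plan.py -.051 -.075 .1295
```

```text
t 1.3 goal TCP [ 0.573  -0.0449  0.1955] delta tool [-0.5573 -0.4841  0.0968] yaw of tool x in cage -2.812 toolz [ 0.  0. -1.] j7 -0.075 w 1.0
tip in cage [-0.7351  0.2024  0.2263] F [-0.2  0.2 -0.5] M [-0.01  0.01  0.  ] grip 0.0
```

```bash
python3 -m creep '[[-0.035,-0.03,0,0,1],[-0.035,-0.03,0,0,1],[-0.035,-0.03,0,0,1],[-0.035,-0.03,0,0,1],[-0.035,-0.03,0,0,1],[-0.035,-0.03,0,0,1],[-0.035,-0.03,0,0,1],[-0.035,-0.03,0,0,1],[-0.035,-0.03,0,0,1],[-0.035,-0.03,0,0,1]]' 20; python3 plan.py -.051 -.075 .1295
```

```text
clock: 2.3
position: [0.4363, 0.1942, 0.2926]
ee_rot: [0.509, 3.099, 0.001]
force: [1.1, -0.2, 0.2]
width: 1.004
gripper_force: 0.0
t 2.3 goal TCP [ 0.573  -0.0449  0.1955] delta tool [-0.206  -0.1829  0.097 ] yaw of tool x in cage -2.811 toolz [ 0.001  0.001 -1.   ] j7 0.771 w 1.0
tip in cage [-0.3052  0.0311  0.2266] F [ 1.1 -0.2  0.2] M [ 0.01 -0.05  0.03] grip 0.0
```

```bash
python3 -m creep '[[-0.035,-0.03,0,0,0.45],[-0.035,-0.03,0,0,0.45],[-0.035,-0.03,0,0,0.45],[-0.035,-0.03,0,0,0.45],[-0.035,-0.03,0,0,0.45],[-0.03,-0.03,0,0,0.45],[0,0,0,0.08,0.45],[0,0,0,0.08,0.45],[0,0,0,0,0.45]]'; python3 plan.py -.051 -.075 .1295
python3 - <<'E'
from look import *
d=shot('wrist'); cv2.imwrite('pics/w1.png',d['image'])
E
```

```text
clock: 3.2
position: [0.5723, -0.0406, 0.2921]
ee_rot: [-0.759, -3.048, 0.0]
force: [0.1, 0.4, -1.2]
width: 0.452
gripper_force: 0.0
t 3.2 goal TCP [ 0.573  -0.0449  0.1955] delta tool [-0.0027 -0.0035  0.0966] yaw of tool x in cage -2.974 toolz [-0. -0. -1.] j7 1.217 w 0.45
tip in cage [-0.0543 -0.072   0.2261] F [ 0.1  0.4 -1.2] M [-0.03 -0.01  0.02] grip 0.0
```

View pics/w1.png

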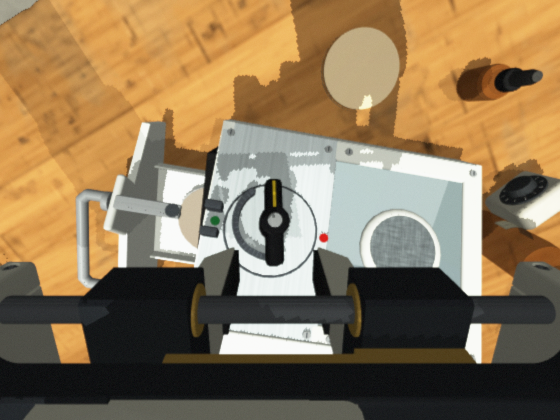

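The wrist view shows the wing straight along tool x: yellow end (274,180), pivot (275,220). The drawer bolt is at (175,212), clear of the cam. I'll check the pivot, then descend.

```bash
python3 - <<'E'
from look import *
from plan import w
d=shot('wrist')
for h,dy in ((.056,0),(.056,.005),(0,0)): print(np.round(proj(d,w([-.0286-.5*h,-.075+dy,.1028+.866*h]))))
E
python3 -m creep '[[-0.0027,-0.0035,0.03,0,0.45],[0,0,0.03,0,0.45],[0,0,0.02,0,0.45],[0,0,0.0166,0,0.45],[0,0,0,0,0.45]]'; python3 plan.py -.051 -.075 .1295
```

```text
[273. 219.]
[279. 220.]
[269. 229.]
clock: 3.8
position: [0.5717, -0.044, 0.1937]
ee_rot: [-0.751, -3.047, 0.001]
force: [-0.2, -0.1, 0.3]
width: 0.447
gripper_force: 0.0
t 3.8 goal TCP [ 0.573  -0.0449  0.1955] delta tool [-0.0016 -0.0002 -0.0018] yaw of tool x in cage -2.969 toolz [-0.004  0.    -1.   ] j7 1.275 w 0.45
tip in cage [-0.0526 -0.0751  0.1277] F [-0.2 -0.1  0.3] M [ 0.04 -0.02  0.02] grip 0.0
```

```bash
python3 -m creep '[[0,0,0,0,0.1],[0,0,0,0,0.1],[0,0,0,0,0.1],[0,0,0,0,0.1],[0,0,0,0,0.1]]' 20; python3 plan.py -.051 -.075 .1295
python3 -m creep '[[0,0,0,-0.12,0.1],[0,0,0,-0.12,0.1],[0,0,0,-0.12,0.1],[0,0,0,-0.12,0.1],[0,0,0,0,0.1]]'; python3 plan.py -.051 -.075 .1295
```

```text
clock: 4.3
position: [0.5739, -0.0437, 0.1966]
ee_rot: [0.754, 3.048, 0.003]
force: [2.4, 4.4, 3.7]
width: 0.163
gripper_force: 19.9
t 4.3 goal TCP [ 0.573  -0.0449  0.1955] delta tool [ 0.0002 -0.0015  0.0011] yaw of tool x in cage -2.97 toolz [ 0.002  0.001 -1.   ] j7 1.273 w 0.16
tip in cage [-0.0511 -0.0735  0.1306] F [2.4 4.4 3.7] M [ 0.57 -0.27 -0.03] grip 19.9
clock: 4.8
position: [0.5731, -0.0448, 0.1967]
ee_rot: [0.003, 3.141, 0.001]
force: [-3.6, 1.4, 9.5]
width: 0.194
gripper_force: 21.9
t 4.8 goal TCP [ 0.573  -0.0449  0.1955] delta tool [ 0.     -0.0001  0.0012] yaw of tool x in cage -2.488 toolz [ 0.001  0.    -1.   ] j7 1.685 w 0.19
tip in cage [-0.051  -0.0749  0.1307] F [-3.6  1.4  9.5] M [ 0.    0.63 -0.25] grip 21.9
```

```bash
python3 -m creep '[[0,0,0,-0.12,0.1],[0,0,0,-0.12,0.1],[0,0,0,-0.12,0.1],[0,0,0,-0.12,0.1],[0,0,0,0,0.1]]'; python3 plan.py -.051 -.075 .1295
python3 - <<'E'
from look import *
d=shot('wrist'); cv2.imwrite('pics/w2.png',d['image'])
E
```

```text
clock: 5.3
position: [0.5731, -0.0466, 0.1972]
ee_rot: [-0.741, 3.052, -0.003]
force: [-4.3, -3.5, 12.8]
width: 0.223
gripper_force: 22.6
t 5.3 goal TCP [ 0.573  -0.0449  0.1955] delta tool [-0.0007  0.0015  0.0017] yaw of tool x in cage -2.009 toolz [ 0.002 -0.002 -1.   ] j7 2.097 w 0.22
tip in cage [-0.0499 -0.0762  0.1312] F [-4.3 -3.5 12.8] M [-0.91  0.78 -0.22] grip 22.6
```

View pics/w2.png

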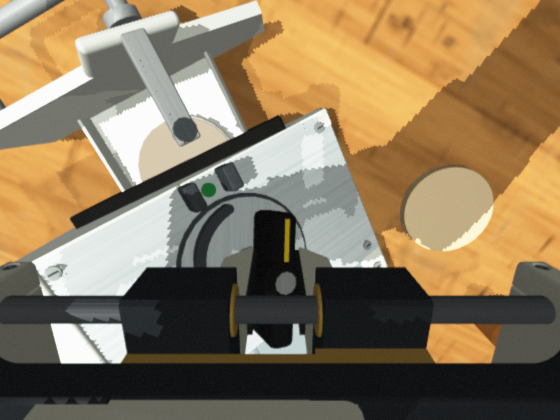

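The wing is following the gripper: yellow line at (289,240), and the mouth is now nearer the green dot (208,190). I'll carry on to the open stop.

```bash
python3 -m creep '[[0,0,0,-0.1,0.1],[0,0,0,-0.1,0.1],[0,0,0,-0.1,0.1],[0,0,0,-0.1,0.1],[0,0,0,0,0.1]]'; python3 plan.py -.051 -.075 .1295
python3 -m creep '[[0,0,0,-0.05,0.1],[0,0,0,-0.05,0.1],[0,0,0,-0.05,0.1],[0,0,0,0,0.1]]'; python3 plan.py -.051 -.075 .1295
```

```text
clock: 5.85
position: [0.5742, -0.0474, 0.1977]
ee_rot: [-1.33, 2.843, -0.007]
force: [-1.4, -4.9, 12.0]
width: 0.231
gripper_force: 21.7
t 5.85 goal TCP [ 0.573  -0.0449  0.1955] delta tool [-0.0011  0.0025  0.0022] yaw of tool x in cage -1.61 toolz [ 0.004 -0.003 -1.   ] j7 2.442 w 0.23
tip in cage [-0.0486 -0.0762  0.1317] F [-1.4 -4.9 12. ] M [-1.44  0.15 -0.19] grip 21.7
clock: 6.25
position: [0.5746, -0.0472, 0.1979]
ee_rot: [-1.536, 2.737, -0.007]
force: [0.9, -3.4, 13.4]
width: 0.235
gripper_force: 21.7
t 6.25 goal TCP [ 0.573  -0.0449  0.1955] delta tool [-0.0011  0.0025  0.0024] yaw of tool x in cage -1.463 toolz [ 0.005 -0.002 -1.   ] j7 2.57 w 0.23
tip in cage [-0.0484 -0.0758  0.1319] F [ 0.9 -3.4 13.4] M [-1.22 -0.08 -0.54] grip 21.7
```

The torque rose to −0.54 at yaw −1.46, so it is on the open stop. I'll release, lift and check.

```bash
python3 -m creep '[[0,0,0,0.05,0.45],[0,0,0,0.05,0.45],[0,0,0,0,0.45],[0,0,-0.03,0,0.45],[0,0,-0.04,0,0.45],[0,0,-0.035,0,0.45],[0,0,0,0,0.45]]'; python3 plan.py .022 -.32 .23
python3 - <<'E'
from look import *
d=shot('top'); cv2.imwrite('pics/t3.png',d['image'])
d=shot('wrist'); cv2.imwrite('pics/w3.png',d['image'])
E
```

```text
clock: 6.95
position: [0.575, -0.0449, 0.3057]
ee_rot: [-1.399, 2.805, -0.006]
force: [-0.3, -1.0, -0.7]
width: 0.447
gripper_force: 0.0
t 6.95 goal TCP [ 0.4815 -0.2836  0.296 ] delta tool [ 0.2469 -0.0688  0.009 ] yaw of tool x in cage -1.56 toolz [ 0.008 -0.    -1.   ] j7 2.486 w 0.45
tip in cage [-0.0495 -0.0738  0.2397] F [-0.3 -1.  -0.7] M [0.1  0.04 0.01] grip 0.0
```

View pics/w3.png

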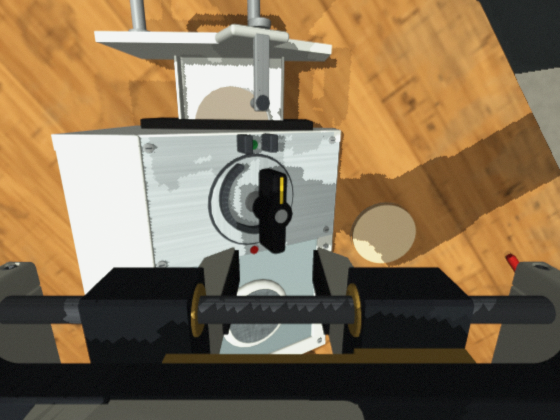

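The wing now points at the green dot (254,144), with its yellow end at about (282,178). I'll check the angle against projections of the model.

```bash
python3 - <<'E'
from look import *
from plan import w
d=shot('wrist'); im=d['image'].astype(int)
m=(im[:,:,2]>150)&(im[:,:,1]>110)&(im[:,:,0]<90); m[:150]=0;m[260:]=0;m[:,:260]=0;m[:,310:]=0
y,x=np.where(m); print(len(x),'rows',y.min(),y.max(),'top x',x[y<y.min()+5].mean(),'bot x',x[y>y.max()-5].mean())
for th in (-.1,0,.1,.2,.3):
    o=[]
    for r in (0,.012,.034):
        s=-r*np.sin(th);yy=-r*np.cos(th);h=.053
        o.append(np.round(proj(d,w([-.0286+.866*s-.5*h,-.075+yy,.1028+.866*h+.5*s])),1).tolist())
    print(th,o)
E
```

```text
56 rows 179 203 top x 280.0 bot x 279.625
-0.1 [[279.9, 216.7], [278.8, 203.0], [276.8, 176.8]]
0 [[279.9, 216.7], [280.1, 202.8], [280.5, 176.2]]
0.1 [[279.9, 216.7], [281.3, 202.7], [284.1, 176.0]]
0.2 [[279.9, 216.7], [282.6, 202.7], [287.7, 176.3]]
0.3 [[279.9, 216.7], [283.8, 202.8], [291.1, 176.9]]
```

The cam is at θ = 0 within about 0.02 rad. Next is the drawer push.

```bash
python3 -m creep '[[0.041,-0.0115,0,0,0],[0.041,-0.0115,0,0,0],[0.041,-0.0115,0,0,0],[0.041,-0.0115,0,0,0],[0.041,-0.0115,0,0,0],[0.041,-0.0115,0,0,0],[0,0,0,0,0],[0,0,0,0,0]]'; python3 plan.py .022 -.31 .08
python3 - <<'E'
from look import *
d=shot('wrist'); cv2.imwrite('pics/w4.png',d['image'])
E
```

```text
clock: 7.9
position: [0.4923, -0.2502, 0.2974]
ee_rot: [1.395, -2.809, -0.008]
force: [0.9, 0.5, 0.1]
width: 0.007
gripper_force: 0.0
t 7.9 goal TCP [ 0.4876 -0.2757  0.146 ] delta tool [ 0.0228 -0.0127  0.1514] yaw of tool x in cage -1.564 toolz [-0.007  0.002 -1.   ] j7 2.737 w 0.01
tip in cage [ 0.0102 -0.2869  0.2314] F [0.9 0.5 0.1] M [0.07 0.04 0.02] grip 0.0
```

View pics/w4.png

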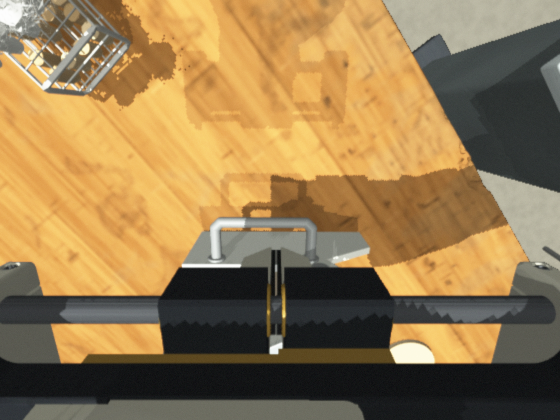

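The view shows the bar pull at (265,222), as expected, but joint 7 is near its limit. I'll turn the tool half a turn before going down.

```bash
python3 -m creep '[[0,0,0,0.15,0],[0,0,0,0.15,0],[0,0,0,0.15,0],[0,0,0,0.15,0],[0,0,0,0.15,0],[0,0,0,0.15,0],[0,0,0,0.15,0],[0,0,0,0.15,0],[0,0,0,0.15,0],[0,0,0,0.15,0]]';python3 -m creep '[[0,0,0,0.15,0],[0,0,0,0.15,0],[0,0,0,0.15,0],[0,0,0,0.15,0],[0,0,0,0.15,0],[0,0,0,0.15,0],[0,0,0,0.15,0],[0,0,0,0.15,0],[0,0,0,0.15,0],[0,0,0,0.15,0]]'; python3 plan.py .022 -.315 .08
```

```text
clock: 8.95
position: [0.4947, -0.246, 0.2986]
ee_rot: [-0.891, -3.007, 0.001]
force: [0.1, 0.6, 1.2]
width: 0.007
gripper_force: 0.0
clock: 9.95
position: [0.4947, -0.246, 0.2986]
ee_rot: [-2.704, -1.594, 0.006]
force: [-0.0, -0.5, 0.5]
width: 0.008
gripper_force: 0.0
t 9.95 goal TCP [ 0.4845 -0.2797  0.146 ] delta tool [-0.0341  0.0081  0.1527] yaw of tool x in cage 1.721 toolz [-0.005  0.001 -1.   ] j7 -0.064 w 0.01
tip in cage [ 0.0095 -0.2821  0.2326] F [-0.  -0.5  0.5] M [-0.09  0.06 -0.03] grip 0.0
```

```bash
python3 -m creep '[[0,0,0,0.15,0],[-0.033,0.0125,0,0,0],[0,0,0.04,0,0],[0,0,0.04,0,0],[0,0,0.04,0,0],[0,0,0.032,0,0],[0,0,0,0,0]]'; python3 plan.py .022 -.275 .08
```

```text
clock: 10.65
position: [0.4815, -0.2788, 0.1431]
ee_rot: [-2.807, -1.393, 0.015]
force: [-0.1, 0.8, 0.7]
width: 0.003
gripper_force: 0.0
t 10.65 goal TCP [ 0.5089 -0.248   0.146 ] delta tool [ 0.0411  0.0031 -0.0031] yaw of tool x in cage 1.577 toolz [-0.012  0.003 -1.   ] j7 -0.076 w 0.0
tip in cage [ 0.0191 -0.3161  0.0771] F [-0.1  0.8  0.7] M [-0.03  0.16  0.  ] grip 0.0
```

```bash
python3 -m creep '[[0.02,0,0,0,0],[0.015,0,0,0,0],[0.01,0,0,0,0],[0.01,0,0,0,0],[0.01,0,0,0,0],[0.01,0,0,0,0],[0.01,0,0,0,0],[0,0,0,0,0]]'; python3 plan.py .022 -.21 .08
```

```text
clock: 11.45
position: [0.5358, -0.2133, 0.1467]
ee_rot: [-2.813, -1.392, 0.005]
force: [-0.5, -0.3, 0.1]
width: 0.006
gripper_force: 0.0
t 11.45 goal TCP [ 0.5486 -0.1964  0.146 ] delta tool [ 0.0211 -0.      0.0007] yaw of tool x in cage 1.575 toolz [-0.004  0.001 -1.   ] j7 -0.221 w 0.01
tip in cage [ 0.0221 -0.2311  0.0807] F [-0.5 -0.3  0.1] M [-0.06  0.13 -0.  ] grip 0.0
```

```bash
python3 -m creep '[[0.007,0,0,0,0],[0.007,0,0,0,0],[0.004,0,0,0,0]]'; python3 plan.py .022 -.21 .08;  python3 -m creep '[[0.003,0,0,0,0],[0.003,0,0,0,0],[0,0,0,0,0]]'; python3 plan.py .022 -.21 .08
```

```text
clock: 11.75
position: [0.5457, -0.2003, 0.1466]
ee_rot: [-2.815, -1.389, 0.007]
force: [-0.8, -1.8, 1.4]
width: 0.006
gripper_force: 1.6
t 11.75 goal TCP [ 0.5486 -0.1964  0.146 ] delta tool [ 0.0049 -0.0001  0.0006] yaw of tool x in cage 1.573 toolz [-0.005  0.    -1.   ] j7 -0.25 w 0.01
tip in cage [ 0.0221 -0.2149  0.0806] F [-0.8 -1.8  1.4] M [-0.64  0.49  0.06] grip 1.6
clock: 12.05
position: [0.5481, -0.1972, 0.1466]
ee_rot: [-2.816, -1.388, 0.01]
force: [-5.0, -5.1, 2.4]
width: 0.005
gripper_force: 3.7
t 12.05 goal TCP [ 0.5486 -0.1964  0.146 ] delta tool [ 0.0009 -0.0001  0.0006] yaw of tool x in cage 1.571 toolz [-0.007 -0.001 -1.   ] j7 -0.259 w 0.01
tip in cage [ 0.0221 -0.2109  0.0806] F [-5.  -5.1  2.4] M [-1.36  1.17  0.04] grip 3.7
```

```bash
python3 -m creep '[[0.002,0,0,0,0],[0.002,0,0,0,0],[0,0,0,0,0]]'; python3 plan.py .022 -.21 .08
```

```text
clock: 12.35
position: [0.5493, -0.1957, 0.1466]
ee_rot: [-2.818, -1.385, 0.013]
force: [-8.7, -9.6, 4.1]
width: 0.004
gripper_force: 6.5
t 12.35 goal TCP [ 0.5486 -0.1964  0.146 ] delta tool [-0.0011 -0.0001  0.0006] yaw of tool x in cage 1.57 toolz [-0.008 -0.002 -1.   ] j7 -0.265 w 0.0
tip in cage [ 0.0221 -0.2089  0.0806] F [-8.7 -9.6  4.1] M [-2.2   1.96  0.03] grip 6.5
```

The drawer is on the gasket with about 13 N of push. I'll back off, rise, and return above the wing.

```bash
python3 -m creep '[[-0.02,0,0,0,0],[-0.02,0,0,0,0],[0,0,-0.05,0,0.2],[0,0,-0.05,0,0.45],[0,0,-0.05,0,0.45],[0.045,-0.018,0,0,0.45],[0.045,-0.018,0,0,0.45],[0.045,-0.018,0,0,0.45],[0.038,-0.018,0,0,0.45],[0,0,0,0,0.45]]'; python3 plan.py -.051 -.075 .23
python3 - <<'E'
from look import *
d=shot('wrist'); cv2.imwrite('pics/w5.png',d['image'])
from plan import w
for nm,h,y in (('pivot',.053,-.075),('pin home',.021,-.101)): print(nm,np.round(proj(d,w([-.0286-.5*h,y,.1028+.866*h]))))
E
```

```text
clock: 13.35
position: [0.5772, -0.0347, 0.2962]
ee_rot: [-2.804, -1.402, 0.003]
force: [0.8, 0.0, 0.5]
width: 0.448
gripper_force: 0.0
t 13.35 goal TCP [ 0.573  -0.0449  0.296 ] delta tool [-0.0107  0.0028  0.0002] yaw of tool x in cage 1.583 toolz [-0.005  0.005 -1.   ] j7 -0.597 w 0.45
tip in cage [-0.0539 -0.0643  0.2302] F [0.8 0.  0.5] M [-0.08  0.09 -0.04] grip 0.0
pivot [276. 229.]
pin home [293. 245.]
```

```bash
python3 -m creep '[[0,0,0,-0.15,0.45],[0,0,0,-0.15,0.45],[0,0,0,-0.15,0.45],[0,0,0,-0.15,0.45],[0,0,0,-0.15,0.45],[0,0,0,-0.15,0.45],[0,0,0,-0.15,0.45],[0,0,0,-0.15,0.45],[0,0,0,-0.15,0.45],[0,0,0,-0.15,0.45]]';python3 -m creep '[[0,0,0,-0.15,0.45],[0,0,0,-0.15,0.45],[0,0,0,-0.15,0.45],[0,0,0,-0.15,0.45],[0,0,0,-0.15,0.45],[0,0,0,-0.15,0.45],[0,0,0,-0.15,0.45],[0,0,0,-0.15,0.45],[0,0,0,-0.15,0.45],[0,0,0,-0.15,0.45]]'; python3 plan.py -.051 -.075 .1295
python3 - <<'E'
from look import *
d=shot('wrist'); cv2.imwrite('pics/w6.png',d['image'])
from plan import w
for nm,h,y in (('pivot',.053,-.075),('pin home',.021,-.101)): print(nm,np.round(proj(d,w([-.0286-.5*h,y,.1028+.866*h]))))
E
```

```text
clock: 14.4
position: [0.5758, -0.0448, 0.2965]
ee_rot: [-1.106, -2.936, 0.003]
force: [-0.3, -0.1, 0.1]
width: 0.449
gripper_force: 0.0
clock: 15.4
position: [0.5758, -0.0449, 0.2965]
ee_rot: [1.192, -2.902, -0.003]
force: [-0.4, -0.2, -0.9]
width: 0.447
gripper_force: 0.0
t 15.4 goal TCP [ 0.573  -0.0449  0.1955] delta tool [0.0016 0.0015 0.101 ] yaw of tool x in cage -1.706 toolz [-0.005 -0.    -1.   ] j7 2.175 w 0.45
tip in cage [-0.0489 -0.0733  0.2305] F [-0.4 -0.2 -0.9] M [0.06 0.08 0.02] grip 0.0
pivot [282. 217.]
pin home [259. 181.]
```

View pics/w6.png

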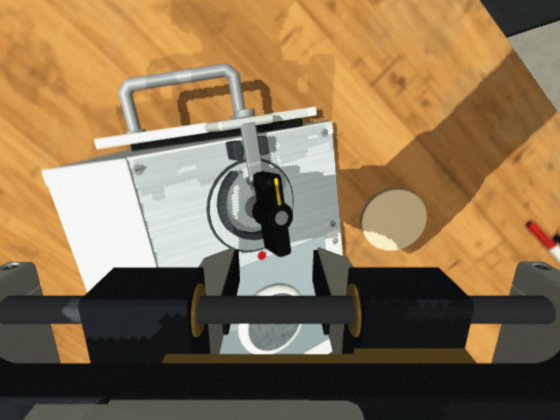

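The drawer is in: the bolt (250,150) passes between the guides, and its pin is at the mouth (about 259,181). I'll align, descend and grip.

```bash
python3 -m creep '[[0.0016,0.0015,0,-0.12,0.45],[0,0,0.03,0,0.45],[0,0,0.03,0,0.45],[0,0,0.02,0,0.45],[0,0,0.018,0,0.45],[0,0,0,0,0.1],[0,0,0,0,0.1],[0,0,0,0,0.1],[0,0,0,0,0.1]]' 25; python3 plan.py -.051 -.075 .1295
```

```text
clock: 16.35
position: [0.5755, -0.0453, 0.2003]
ee_rot: [1.356, -2.834, 0.003]
force: [5.0, -4.9, -3.2]
width: 0.221
gripper_force: 22.9
t 16.35 goal TCP [ 0.573  -0.0449  0.1955] delta tool [0.0012 0.0022 0.0048] yaw of tool x in cage -1.593 toolz [ 0.001 -0.002 -1.   ] j7 2.226 w 0.22
tip in cage [-0.0488 -0.0738  0.1343] F [ 5.  -4.9 -3.2] M [-1.1  -1.32  0.05] grip 22.9
```

```bash
python3 -m creep '[[0,0,0.002,0.1,0.1],[0,0,0,0.1,0.1],[0,0,0,0.1,0.1],[0,0,0,0.1,0.1],[0,0,0,0.1,0.1],[0,0,0,0.1,0.1],[0,0,0,0.1,0.1],[0,0,0,0.1,0.1],[0,0,0,0,0.1]]' 35; python3 plan.py -.051 -.075 .1295
```

```text
clock: 17.25
position: [0.5746, -0.0443, 0.2003]
ee_rot: [0.142, -3.138, 0.002]
force: [-6.6, -2.0, 18.8]
width: 0.188
gripper_force: 35.1
t 17.25 goal TCP [ 0.573  -0.0449  0.1955] delta tool [ 0.0016 -0.0005  0.0048] yaw of tool x in cage -2.396 toolz [-0.    -0.001 -1.   ] j7 1.527 w 0.19
tip in cage [-0.0502 -0.0735  0.1343] F [-6.6 -2.  18.8] M [-0.76  1.08 -0.02] grip 35.1
```

```bash
python3 -m creep '[[0,0,0.001,0.1,0.1],[0,0,0.001,0.1,0.1],[0,0,0,0.1,0.1],[0,0,0,0.1,0.1],[0,0,0,0.1,0.1],[0,0,0,0.1,0.1],[0,0,0,0.1,0.1],[0,0,0,0.1,0.1],[0,0,0,0,0.1]]'; python3 plan.py -.051 -.075 .1295
python3 - <<'E'
from look import *
d=shot('top'); cv2.imwrite('pics/t7.png',cv2.resize(d['image'][110:310,200:440],None,fx=3,fy=3,interpolation=cv2.INTER_CUBIC))
d=shot('wrist'); cv2.imwrite('pics/w7.png',d['image'])
E
```

```text
clock: 18.15
position: [0.5752, -0.0438, 0.198]
ee_rot: [1.09, 2.945, 0.001]
force: [-2.2, -1.4, 13.7]
width: 0.151
gripper_force: 35.2
t 18.15 goal TCP [ 0.573  -0.0449  0.1955] delta tool [ 0.0009 -0.0023  0.0025] yaw of tool x in cage 3.089 toolz [ 0.001  0.    -1.   ] j7 0.833 w 0.15
tip in cage [-0.05   -0.0728  0.132 ] F [-2.2 -1.4 13.7] M [-0.16  0.17  0.19] grip 35.2
```

View pics/w7.png

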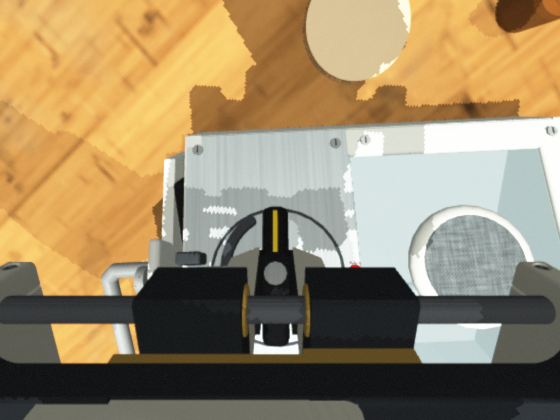

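The wing is at about half of its travel (yellow line at (275,232) along tool x), and the hook is drawing the drawer in. I'll continue to the locked stop.

```bash
python3 -m creep '[[0,0,0,0.1,0.1],[0,0,0,0.1,0.1],[0,0,0,0.1,0.1],[0,0,0,0.1,0.1],[0,0,0,0.1,0.1],[0,0,0,0.1,0.1],[0,0,0,0.1,0.1],[0,0,0,0.1,0.1],[0,0,0,0,0.1]]' 45; python3 plan.py -.051 -.075 .1295
python3 -m creep '[[0,0,0,0.1,0.1],[0,0,0,0.1,0.1],[0,0,0,0.1,0.1],[0,0,0,0.1,0.1],[0,0,0,0.1,0.1],[0,0,0,0.1,0.1],[0,0,0,0.1,0.1],[0,0,0,0,0.1]]'; python3 plan.py -.051 -.075 .1295
```

```text
clock: 19.15
position: [0.5758, -0.0422, 0.1987]
ee_rot: [2.149, 2.291, 0.005]
force: [-4.6, 3.3, 19.3]
width: 0.19
gripper_force: 49.2
t 19.15 goal TCP [ 0.573  -0.0449  0.1955] delta tool [-0.0025 -0.0029  0.0031] yaw of tool x in cage 2.291 toolz [ 0.002  0.002 -1.   ] j7 0.143 w 0.19
tip in cage [-0.0505 -0.0712  0.1327] F [-4.6  3.3 19.3] M [0.65 0.3  0.66] grip 49.2
clock: 19.95
position: [0.5777, -0.0421, 0.1998]
ee_rot: [2.804, 1.415, 0.011]
force: [-0.7, 4.5, 25.4]
width: 0.212
gripper_force: 48.2
t 19.95 goal TCP [ 0.573  -0.0449  0.1955] delta tool [-0.0051 -0.0021  0.0042] yaw of tool x in cage 1.591 toolz [ 0.007  0.003 -1.   ] j7 -0.454 w 0.21
tip in cage [-0.0491 -0.0699  0.1338] F [-0.7  4.5 25.4] M [ 0.59 -0.36  0.36] grip 48.2
```

```bash
python3 -m creep '[[0,0,0,0.07,0.1],[0,0,0,0.07,0.1],[0,0,0,0.07,0.1],[0,0,0,0,0.1]]'; python3 plan.py -.051 -.075 .1295
```

```text
clock: 20.35
position: [0.5777, -0.0424, 0.2]
ee_rot: [2.936, 1.117, 0.011]
force: [-1.9, 3.3, 28.4]
width: 0.219
gripper_force: 51.2
t 20.35 goal TCP [ 0.573  -0.0449  0.1955] delta tool [-0.0052 -0.0012  0.0045] yaw of tool x in cage 1.383 toolz [ 0.007  0.002 -1.   ] j7 -0.63 w 0.22
tip in cage [-0.0488 -0.0702  0.134 ] F [-1.9  3.3 28.4] M [ 0.47 -0.03  1.14] grip 51.2
```

The torque rose to 1.14, so it is at the stop. I'll release, lift and verify.

```bash
python3 -m creep '[[0,0,0,-0.07,0.45],[0,0,0,-0.07,0.45],[0,0,0,-0.05,0.45],[0,0,-0.03,0,0.45],[0,0,-0.04,0,0.45],[0,0,-0.03,0,0.45],[0,0,0,0,0.45]]'; python3 plan.py -.051 -.075 .23
python3 - <<'E'
from look import *
from plan import w
d=shot('wrist'); cv2.imwrite('pics/w8.png',d['image'])
im=d['image'].astype(int)
for th in (2.6,2.8,3.0,np.pi):
    o=[]
    for r in (0,.012,.034):
        s=-r*np.sin(th);yy=-r*np.cos(th);h=.053
        o.append(np.round(proj(d,w([-.0286+.866*s-.5*h,-.075+yy,.1028+.866*h+.5*s])),1).tolist())
    print(th,o)
m=(im[:,:,2]>130)&(im[:,:,1]>100)&(im[:,:,0]<80); m[:150]=0;m[260:]=0;m[:,:240]=0;m[:,330:]=0
y,x=np.where(m)
if len(x): print(len(x),'rows',y.min(),y.max(),'top x',x[y<y.min()+5].mean(),'bot x',x[y>y.max()-5].mean())
E
```

```text
clock: 21.05
position: [0.5762, -0.0438, 0.3004]
ee_rot: [2.817, 1.389, 0.008]
force: [-0.3, 0.0, 0.8]
width: 0.451
gripper_force: 0.0
t 21.05 goal TCP [ 0.573  -0.0449  0.296 ] delta tool [-0.0028 -0.0018  0.0044] yaw of tool x in cage 1.572 toolz [ 0.005  0.002 -1.   ] j7 -0.515 w 0.45
tip in cage [-0.0492 -0.0722  0.2344] F [-0.3  0.   0.8] M [-0.12  0.12 -0.05] grip 0.0
2.6 [[269.0, 219.2], [262.5, 206.2], [250.6, 182.4]]
2.8 [[269.0, 219.2], [264.7, 205.4], [256.8, 179.7]]
3.0 [[269.0, 219.2], [267.1, 205.2], [263.6, 178.6]]
3.141592653589793 [[269.0, 219.2], [268.9, 205.3], [268.7, 178.8]]
73 rows 179 259 top x 269.5 bot x 243.76190476190476
```

View pics/w8.png

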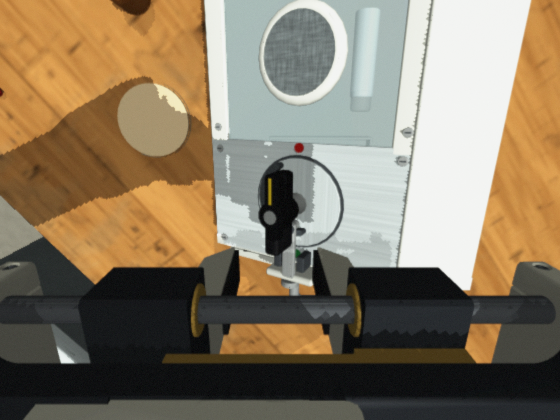

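The wing is at pi: yellow line at (269,190), pointing at the red dot (299,147). I'll move the arm aside and check how far in the drawer is.

```bash
python3 -m creep '[[0.04,0,-0.02,0,0.45],[0.04,0,-0.02,0,0.45],[0.04,0,-0.02,0,0.45],[0.04,0,0,0,0.45],[0.04,0,0,0,0.45],[0,0,0,0,0.45]]'
python3 - <<'E'
from look import *
from plan import w
d=shot('scene'); im=d['image']
x0,y0,k=250,210,5
c=cv2.resize(im[y0:y0+110,x0:x0+150],None,fx=k,fy=k,interpolation=cv2.INTER_CUBIC)
for q,col in ((0,(0,0,255)),(.008,(0,255,0)),(.02,(255,0,0))):
    for x in (-.0275,.0725):
        p=(np.array(proj(d,w([x,-.19-q,.088])))-[x0,y0]+.5)*k
        cv2.circle(c,tuple(int(a) for a in p),3,col,-1)
cv2.imwrite('pics/s9.png',c)
for n in ('amber_bottle','timer','dropper_bottle'): print(n,find(d,n,1))
d=shot('top')
for n in ('amber_bottle','timer','petri_2'): print(n,find(d,n,1))
E
```

```text
clock: 21.7
position: [0.6969, 0.1222, 0.3517]
ee_rot: [-2.807, -1.398, 0.007]
force: [0.0, -0.0, -0.3]
width: 0.449
gripper_force: 0.0
amber_bottle []
timer [(0.75, [0.7092, 0.2026, 0.046], [251.0, 180.0])]
dropper_bottle [(0.61, [0.5757, 0.1967, 0.0501], [213.0, 206.0])]
amber_bottle []
timer []
petri_2 []
```

View pics/s9.png

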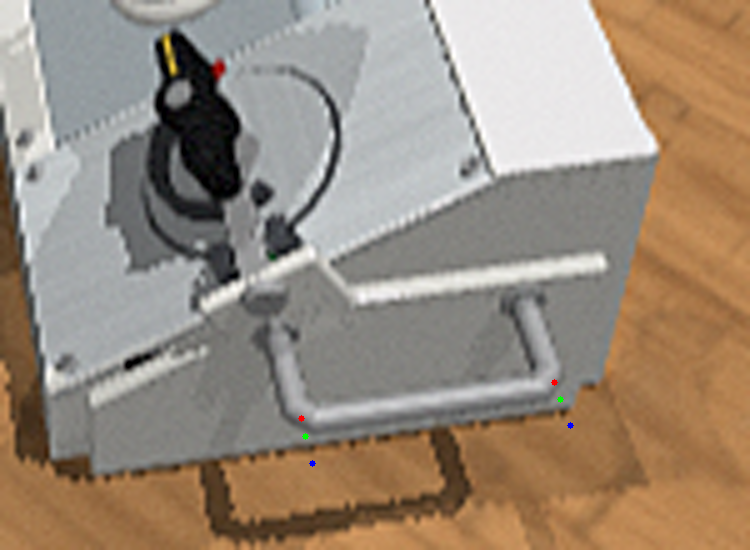

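The bar lies on the red markers (302,418) and (554,382), so the drawer is at 0 and tight. The wing is at the red dot, and the arm is clear of everything.

```bash
python3 -c "
from cell import workorder
print(workorder.sign_off())"
```

```text
the job is handed in; nothing more can be done
None
```

The cam lock was turned back to open, the drawer pushed home on its gasket, and the lock turned clockwise to its stop; the last picture shows the drawer tight. The arm did not go near the bottles, timer or dish, but the last check found only the timer and dropper bottle, both where they started to within about 5 mm. The job was handed in at about 22 s.

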